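# Fold the probe thermometer shut and slide it into its counter holder

## Robot

A 6-joint arm with a two-finger parallel gripper is mounted at the origin on a cart in front of the work surface, level with it; the furniture and walls round the work are solid. World frame = base frame: x ahead of the robot, y to its left, z up, the work surface at z = 0. Lengths are in mm, angles in rad, forces in N, time in s.
With the tool pointing down it reaches from about 350 to 975 mm from the base axis. Payload 7.1 kg.
Tool frame: the origin (TCP) lies between the finger pads; the fingertips stand 19 mm ahead of it and the grasp point (between the pads) is the TCP (ctrl.tcp_to_tips is the distance from the TCP to the fingertips, in mm); z points along the fingers, y is the line along which they close (so a half turn about z gives the same grasp; the last joint's range is limited). The gripper opens to 88 mm and grips with 3 to 60 N. Pads are 20 mm wide; open, the fingers measure 115 mm over their backs; the gripper's body (75 mm by 178 mm) begins 61 mm behind the grasp point.
Start: joints at [1.113, 0.423, 1.63, -0, 1.089, -0.019], TCP at [265.501, 565.786, 241.675] pointing down, gripper open.
Joint ranges: [-3, 3], [-0.9, 2.11], [0.09, 2.58], [-1.31, 4.45], [0.11, 2.69], [-2.54, 2.54]. Speed limits (rad/s): [2.39, 2.39, 3.01, 3.14, 3.14, 3.14].

## Interface

Orientations are given as a rotation vector (axis times angle).
In Python, from workcell import status, optics, ctrl gives the robot as it stands. The module is installed in compiled form; this text tells all that it offers.
- The arm moves only by the shell command python3 -m inch 'ROWS'. ROWS is JSON, a list that holds one entry, the list of rows, each a list of 7 numbers: the shift along the tool's x, y, z in mm, then the turn, a rotation vector about the tool's x, y, z in rad, then the opening in per cent of the stroke, from 0 (shut) to 100 (fully open). A call has 1 to 20 rows; each row is the pose to reach, as a shift and turn from the pose commanded when the call began, along the tool's axes at that moment; what a row does not reach only later rows make up. A row lasts 1/10 s, in which the tool goes at most 50 mm and 8.59 degrees, less where a joint would pass 70% of its speed; a pose out of reach is approached as far as the arm can. A call with a gripper value outside its range is refused whole. The fingers move at their own pace and stop on an object; the grip force is fixed at half the most. Time passes only in rows, so rows that repeat a pose let the fingers close. It gives the time, the measured TCP pose, the force, the opening and the grip force at its end, in the units of the state.
- status.get_obs(): the state, without advancing time (a new reading comes with each control period).
- optics.get_image(name): name is "scene" or "side" or "wrist"; returns a dict with "frame" (384x512x3 uint8, red, green, blue), "fx", "fy", "cx", "cy" (pixels), "k1" (the pictures are not rectified: a ray, as slopes to the right and down, at radius r is drawn at 1 + k1 r^2 times it, then the intrinsics apply), "rvec" (rotation vector, rad) and "tvec" (3), from world to camera coordinates, as OpenCV has them; the wrist camera has in their place "hand_eye" (4x4, takes a point from camera to tool coordinates, whose origin is the TCP and whose axes are the flange's). Camera axes: x right, y down, z forward; pixel columns grow to the right and rows downward; lengths in mm; the calibration is good to about 2 mm. A picture is of the moment at which its call begins: read the wrist's pose just before it. There is no depth.
- ctrl.close_job(): hands the job in; it is judged then, once.
The state is a dict: "t": time; "qpos": joint angles; "qvel": joint speeds; "joint_torque": joint torques, N m; "ee_pos": TCP position; "orientation": TCP orientation; "ft_force": force on the tool from outside, world axes, zero at the start; "moment": the same for the moment, N m; "width": finger opening in mm; "grasp_force": force on a finger pad.
Only numpy, scipy, OpenCV 4.12 (cv2) and the standard library are available. Lean on these libraries where they do the work, as an engineer would, in place of code of your own. Each camera call takes 0.05 s, during which the arm holds its last target. There are 200 camera calls.

## Task

The cook has left the folding probe thermometer lying open on the counter. Fold its steel probe fully shut into the groove in its side, then put the thermometer away, display up, in the empty steel holder: slide it in through the open mouth, the end that the folded probe points to going first, until it is fully home against the end stop. Leave the other thermometer in its holder and everything else on the counter where it is.

Things in the scene. Friction and masses are not known exactly. Their poses are not given: they have to be found in the camera images.
- thermometer: Open thermometer lying display up: grey slab, 150 (x) x 46 (y) x 20 mm, ends rounded (radius 23), 0.13 to 0.2 kg. Origin: centre of underside. +x end: nose, goes into the holder first; -x end: small steel eyelet on top. Groove for the probe along the +y side, 5.5 to 14.5 above the underside. Grip across y on the flat sides (x -52 to 52), probe shut included. Slides when pushed.
- probe (a joint): Probe angle, rad: 0 = shut along body +x in the groove; opens anticlockwise from above (body +z) to 2.3. Steel rod 4.6 mm thick, 95 long, level, 10 above the underside; shut, it lies 1.2 inside the body's flat side. Stays where left; hinge friction 0.008 N m: a slow push of 0.1 N near the point turns it while the body barely shifts, until it meets its stop.
- probe_hinge (a point): The probe's hinge axis, in the thermometer body at x -45, y +19.5, z 10 mm from its origin.
- probe_tip (a point): The point (free end) of the probe, 95 mm from the hinge axis.
- holder: Empty holder, fixed: steel channel with no floor. Origin: centre of footprint, on the counter; +x = way in. x -57 to 68: walls 50 mm apart inside, 25.5 high, lips turned 8 inward, underside 23 up, so entry only by the mouth at -x. End stop's face at x 68. Thermometer home: its origin at x -7, y 0 (2 mm play each side), its -x end 11 out of the mouth. With the probe open it jams short.
- holder_mouth (a point): Middle of the empty holder's mouth, on the counter, x -71 mm in the holder's frame. From x -57 to here the walls flare to about 64 mm apart and the lips rise to about 27 mm.
- holder_taken: A second holder, same make and axes, to the left or right of the first; it holds the other thermometer. Fixed; leave it alone.
- stored_thermometer: The other thermometer, same make, folded, put away in the second holder (origin and axes as the first). Leave it where it is.
- order_pad: Bystander, loose: order pad lying flat, 150 x 88 x 11; origin centre of underside.
- pen_counter: Bystander, loose: white pen lying flat, 162 long; origin centre of underside.
- tea_light: Bystander, loose: tea light in a metal cup, 38 across, 15 high; origin centre of underside.
- salt_shaker: Bystander, loose: salt shaker with grey cap, 44 across, 90 high; origin centre of underside.
- spice_shaker: Bystander, loose: shaker with grey cap and dark filling, 44 across, 90 high; origin centre of underside.
- tumbler_b: Bystander, loose: glass tumbler, 81 across, 91 high; origin centre of underside.

How it is judged:
By the outcome, as a careful person would: the job done as asked, in the order asked, and still so for the second after the job is handed in, with the robot touching nothing.
It also fails if it takes over 64 s, if anything falls off the work surface, if the arm or the gripper's body presses on something with over 40 N, if the wrist force passes 120 N, or if a joint passes its speed limit or range.

## Working session

There is one attempt and no reset: what is moved stays moved. The work goes in short steps, Python scripts to look and compute and a shell command to move; the robot and the scene stay as the last step left them, time stands still between calls to the robot, and variables do not carry over. Pictures are saved under pics/ and viewed, at most 10 in all, crops included, and the job is handed in when it is done.

```bash
mkdir -p pics
cat > h.py <<'E'
import numpy as np, cv2
from scipy.spatial.transform import Rotation as R
from workcell import status, optics, ctrl
def snap(n,f=None):
    o=status.get_obs(); d=optics.get_image(n)
    if f: cv2.imwrite('pics/'+f,d['frame'][:,:,::-1])
    if 'hand_eye' in d:
        T=np.eye(4);T[:3,:3]=R.from_rotvec(o['orientation']).as_matrix();T[:3,3]=o['ee_pos']
        C=T@np.array(d['hand_eye'])
    else:
        C=np.eye(4);r=R.from_rotvec(d['rvec']).as_matrix();C[:3,:3]=r.T;C[:3,3]=-r.T@np.array(d['tvec'])
    K={k:float(d[k]) for k in('fx','fy','cx','cy','k1')};K['C']=C
    if f: np.save('pics/'+f+'.npy',K,allow_pickle=True)
    return d['frame'],K
def load(f): return np.load('pics/'+f+'.npy',allow_pickle=True).item()
def pix2w(K,u,v,z):
    M=np.array([[K['fx'],0,K['cx']],[0,K['fy'],K['cy']],[0,0,1]])
    p=cv2.undistortPoints(np.array([[[u,v]]],float),M,np.array([K['k1'],0,0,0.]))[0,0]
    d=K['C'][:3,:3]@np.array([p[0],p[1],1]);o=K['C'][:3,3]
    return o+d*(z-o[2])/d[2]
def totool(w):
    o=status.get_obs();return R.from_rotvec(o['orientation']).inv().apply(np.array(w)-o['ee_pos'])
E
python3 - <<'E'
from h import *
a,_=snap('scene','scene.png');b,_=snap('side','side.png');c,_=snap('wrist','wrist.png')
o=status.get_obs();print(o);print(R.from_rotvec(o['orientation']).as_matrix().round(3));print(_['C'].round(2))
E
```

```text
{'t': 0.15, 'qpos': array([ 1.11303915e+00,  4.23680161e-01,  1.63042750e+00, -9.62488402e-06,
        1.08859322e+00, -1.90052706e-02]), 'qvel': array([ 0.00101831, -0.00332883, -0.00441463,  0.00228904, -0.00105211,
        0.00098146]), 'joint_torque': array([ 6.64474992e-04, -5.44982815e+01, -2.73922420e+01,  6.43805321e-02,
        2.04370235e-02, -1.73591104e-05]), 'ee_pos': array([265.32744982, 565.48390965, 241.10514407]), 'orientation': array([-6.83613100e-01, -3.06605325e+00,  1.69460366e-03]), 'ft_force': array([ 0.10564721, -0.47131407, -0.62964343]), 'moment': array([ 0.01711615, -0.03467446,  0.0599086 ]), 'grasp_force': 0.0, 'width': 87.84851205911346}
[[-0.905  0.425 -0.   ]
 [ 0.425  0.905 -0.001]
 [ 0.    -0.001 -1.   ]]
[[ 4.3000e-01  8.7000e-01  2.5000e-01  1.9629e+02]
 [ 9.1000e-01 -4.1000e-01 -1.2000e-01  5.9726e+02]
 [-0.0000e+00  2.8000e-01 -9.6000e-01  3.8460e+02]
 [ 0.0000e+00  0.0000e+00  0.0000e+00  1.0000e+00]]
```

View pics/scene.png

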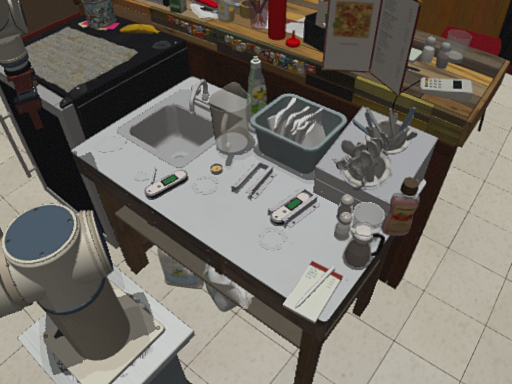

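View pics/side.png

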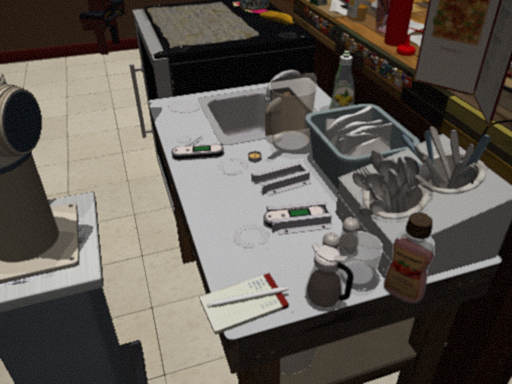

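Scene: the open thermometer is at about (166,184), the empty holder at (253,177), and the taken holder at (292,208). The tea light is at (216,169). In the side view the thermometer is at (197,150) and the empty holder at (281,177).

Run:
```python
from h import *
K=load('scene.png');S=load('side.png')
for n,u,v,z in [('thermL',148,191,15),('thermR',187,176,15),('probe tip?',152,171,10),('hold a',233,188,25),('hold b',262,163,25),('hold c',252,198,25),('hold d',272,170,25),('tea',216,169,10),('storedL',270,217,20),('storedR',316,196,20)]: print(n,pix2w(K,u,v,z).round())
for n,u,v,z in [('thermL',174,153,15),('thermR',223,149,15),('tip',200,138,10),('h',252,179,25),('h',299,168,25),('h',262,191,25),('h',309,178,25)]: print(n,pix2w(S,u,v,z).round())
print(load('wrist.png')['C'][:3].round(2))
f=cv2.imread('pics/scene.png')[120:250,100:340];g=cv2.imread('pics/wrist.png')
f=cv2.resize(f,(512,277),interpolation=cv2.INTER_CUBIC);g=cv2.resize(g,(427,320))
c=np.zeros((597,512,3),np.uint8);c[:277]=f;c[277:,:427]=g;cv2.imwrite('pics/c1.png',c)
```

```text
thermL [385. 257.  15.]
thermR [505. 209.  15.]
probe tip? [456. 319.  10.]
hold a [546.  53.  25.]
hold b [687.  54.  25.]
hold c [548. -17.  25.]
hold d [680.   9.  25.]
tea [588. 162.  10.]
storedL [ 526. -100.   20.]
storedR [ 674. -158.   20.]
thermL [379. 242.  15.]
thermR [516. 217.  15.]
tip [469. 309.  10.]
h [544.  35.  25.]
h [677.  42.  25.]
h [551. -23.  25.]
h [684. -10.  25.]
[[ 4.3000e-01  8.7000e-01  2.5000e-01  1.9629e+02]
 [ 9.1000e-01 -4.1000e-01 -1.2000e-01  5.9726e+02]
 [-0.0000e+00  2.8000e-01 -9.6000e-01  3.8460e+02]]
```

View pics/c1.png

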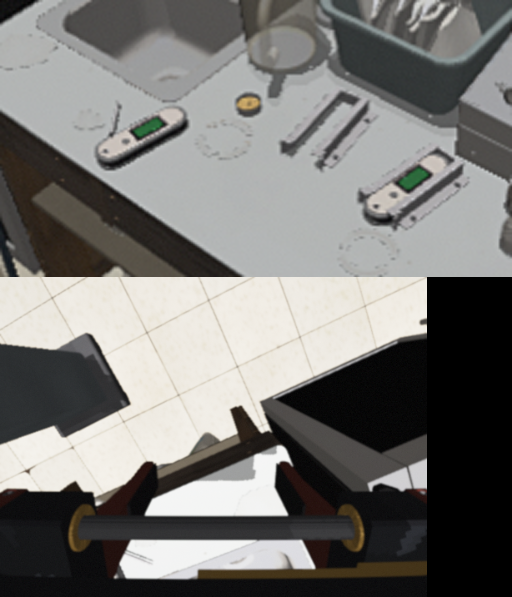

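The thermometer is near (447,231) with its nose pointing away from the robot and to the right. The probe sticks out to +y. The holder is near (615,18) with its mouth toward the robot. I'll move above the thermometer for a closer look.

```bash
python3 -m inch '[[[-287,-224,-9,0,0,-0.14,100],[-287,-224,-9,0,0,-0.14,100],[-287,-224,-9,0,0,-0.14,100],[-287,-224,-9,0,0,-0.14,100],[-287,-224,-9,0,0,-0.14,100],[-287,-224,-9,0,0,-0.14,100],[-287,-224,-9,0,0,-0.14,100],[-287,-224,-9,0,0,-0.14,100],[-287,-224,-9,0,0,-0.14,100],[-287,-224,-9,0,0,-0.14,100],[-287,-224,-9,0,0,-0.14,100]]]'
python3 -c "
from h import *
snap('wrist','w2.png')"
```

```text
t: 1.25
ee_pos: [429.6, 242.2, 250.5]
orientation: [-0.465, -3.107, -0.0]
ft_force: [-1.2, -0.2, 0.5]
width: 87.9
grasp_force: 0.0
```

View pics/w2.png

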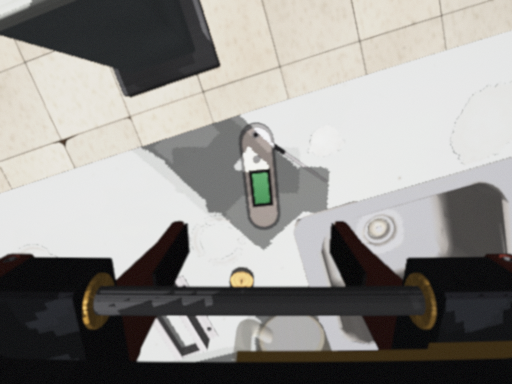

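The body runs from the eyelet end (255,124) to the nose (264,229). The probe runs from about (272,143) to its tip at about (325,181).

Run:
```python
from h import *
K=load('w2.png')
e=pix2w(K,255,124,14);n=pix2w(K,264,229,14)
d=n-e;h=np.arctan2(d[1],d[0]);c=(e+n)/2
print(e.round(1),n.round(1),np.linalg.norm(d),'head deg',np.degrees(h),c.round(1))
hi=c[:2]+np.array([[np.cos(h),-np.sin(h)],[np.sin(h),np.cos(h)]])@[-45,19.5]
t=pix2w(K,325,181,10);b=pix2w(K,272,143,10)
print('hinge',hi.round(1),'tip',t.round(1),'probe base',b.round(1),'len',np.linalg.norm(t[:2]-hi),'ang',np.arctan2(*(t[:2]-hi)[::-1])-h)
f=cv2.imread('pics/w2.png')[105:245,200:350];cv2.imwrite('pics/c2.png',cv2.resize(f,(600,560),interpolation=cv2.INTER_CUBIC))
```

```text
[370.8 254.4  14. ] [515.8 223.   14. ] 148.41047577399027 head deg -12.247241925291624 [443.3 238.7  14. ]
hinge [403.4 267.3] tip [473.3 324.6  10. ] probe base [401.3 268.8  10. ] len 90.3746432660947 ang 0.9007132771969307
```

View pics/c2.png

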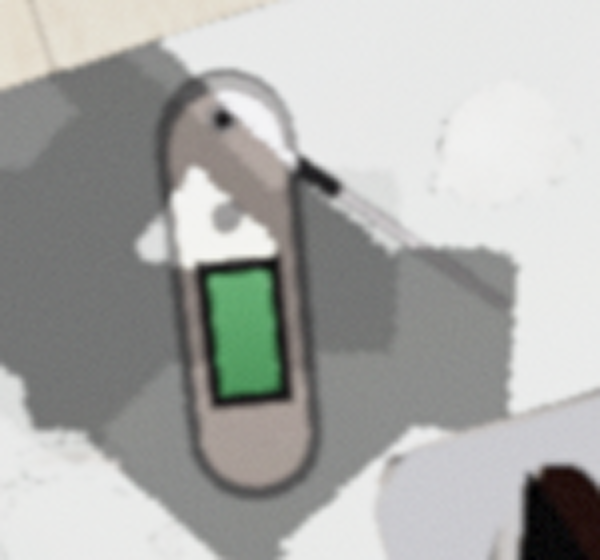

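```bash
cat >> h.py <<'E'
def rel(pos,Rm):
    o=status.get_obs();r0=R.from_rotvec(o['orientation'])
    return np.r_[r0.inv().apply(np.array(pos)-o['ee_pos']).round(1),(r0.inv()*R.from_matrix(Rm)).as_rotvec().round(3)]
def ori(head,tilt=0): # head = deg heading of body +x; tool y=body +y, tool x=-body x, z down
    h=np.radians(head);X=np.array([-np.cos(h),-np.sin(h),0]);Y=np.array([-np.sin(h),np.cos(h),0])
    return np.c_[X,Y,[0,0,-1]]@R.from_rotvec([tilt,0,0]).as_matrix()
def b2w(c,head,x,y,z=0):
    h=np.radians(head);return np.array([c[0]+x*np.cos(h)-y*np.sin(h),c[1]+x*np.sin(h)+y*np.cos(h),z])
E
python3 - <<'E'
from h import *
K=load('w2.png')
for p in [(297,230),(330,212),(420,187)]: print('sink',pix2w(K,*p,0).round())
c=(443.3,238.7);M=ori(-12.2,.314)
off=M@[0,-13.5,19]
for y,z in [(102,60),(102,9.5),(18,9.5)]:
    w=b2w(c,-12.2,-5,y,z);print(w.round(), (w-off).round(1),rel(w-off,M))
E
```

```text
sink [538. 268.   0.]
sink [524. 322.   0.]
sink [526. 456.   0.]
[460. 339.  60.] [463.9 357.7  73.9] [ 8.000e-01  1.204e+02  1.766e+02  3.140e-01 -1.300e-02 -8.300e-02]
[460. 339.  10.] [463.9 357.7  23.4] [ 8.000e-01  1.204e+02  2.271e+02  3.140e-01 -1.300e-02 -8.300e-02]
[442. 257.  10.] [446.2 275.6  23.4] [-6.200e+00  3.670e+01  2.271e+02  3.140e-01 -1.300e-02 -8.300e-02]
```

```bash
python3 -m inch '[[[1,120,100,0.314,-0.013,-0.083,0],[1,120,100,0.314,-0.013,-0.083,0],[1,120,100,0.314,-0.013,-0.083,0],[1,120,100,0.314,-0.013,-0.083,0],[1,120,150,0.314,-0.013,-0.083,0],[1,120,177,0.314,-0.013,-0.083,0],[1,120,177,0.314,-0.013,-0.083,0],[1,120,190,0.314,-0.013,-0.083,0],[1,120,205,0.314,-0.013,-0.083,0],[1,120,215,0.314,-0.013,-0.083,0],[1,120,222,0.314,-0.013,-0.083,0],[1,120,227,0.314,-0.013,-0.083,0],[1,120,227,0.314,-0.013,-0.083,0],[1,120,227,0.314,-0.013,-0.083,0]]]'
python3 - <<'E'
from h import *
snap('wrist','w3.png')
c=(443.3,238.7);M=ori(-12.2,.314);off=M@[0,-13.5,19]
for y in (102,18): print(rel(b2w(c,-12.2,-5,y,9.5)-off,M))
E
```

```text
t: 2.7
ee_pos: [464.7, 356.1, 23.9]
orientation: [-0.33, -3.052, 0.483]
ft_force: [0.5, 0.2, -0.2]
width: 0.6
grasp_force: 0.0
[ 1.2    1.4    0.2    0.    -0.    -0.002]
[ 1.00e+00 -7.85e+01  2.61e+01  0.00e+00 -0.00e+00 -2.00e-03]
```

View pics/w3.png

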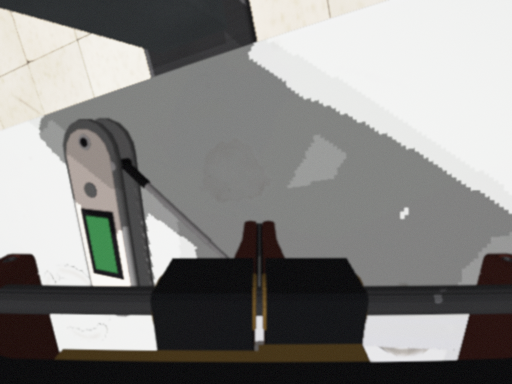

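The folded-out rod lies left of the closed fingers, running to about (235,258). I'll sweep across.

```bash
python3 -m inch '[[[0,-6,2,0,0,0,0],[0,-12,4,0,0,0,0],[0,-18,6,0,0,0,0],[0,-24,8,0,0,0,0],[0,-30,10,0,0,0,0],[0,-36,12,0,0,0,0],[0,-41,13.6,0,0,0,0],[1,-46,15.3,0,0,0,0],[1,-51,17,0,0,0,0],[1,-55,18.3,0,0,0,0],[1,-59,19.6,0,0,0,0],[1,-62,20.6,0,0,0,0],[1,-65,21.6,0,0,0,0],[1,-68,22.6,0,0,0,0],[1,-70,23.3,0,0,0,0],[1,-72,23.9,0,0,0,0],[1,-74,24.6,0,0,0,0],[1,-75,25,0,0,0,0],[1,-75,25,0,0,0,0]]]'
python3 - <<'E'
from h import *
snap('wrist','w4.png')
c=(443.3,238.7);M=ori(-12.2,.314);off=M@[0,-13.5,19]
for y in (18,12): print(rel(b2w(c,-12.2,-5,y,9.5)-off,M))
E
```

```text
t: 4.65
ee_pos: [446.6, 278.9, 23.1]
orientation: [-0.33, -3.052, 0.484]
ft_force: [-0.2, 1.1, 0.7]
width: 0.3
grasp_force: 0.0
[-3.0e-01 -3.3e+00  7.0e-01 -0.0e+00 -1.0e-03 -2.0e-03]
[-3.0e-01 -9.0e+00  2.6e+00 -0.0e+00 -1.0e-03 -2.0e-03]
```

View pics/w4.png

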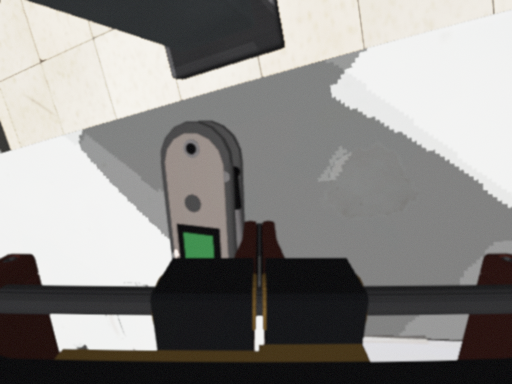

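The probe is now alongside the body at about (240,190). I'll push on a few mm to seat it.

```bash
python3 -m inch '[[[0,-1,0.3,0,0,0,0],[0,-2,0.6,0,0,0,0],[0,-3,1,0,0,0,0],[0,-4,1.3,0,0,0,0],[0,-5,1.6,0,0,0,0],[0,-6,2,0,0,0,0],[0,-7,2.3,0,0,0,0],[0,-8,2.6,0,0,0,0],[0,-9,3,0,0,0,0],[0,-10,3.3,0,0,0,0],[0,-10,3.3,0,0,0,0],[0,-10,3.3,0,0,0,0]]]'
python3 -m inch '[[[0,10,-3,0,0,0,0],[0,20,-6,0,0,0,0],[0,20,-56,0,0,0,0],[0,20,-106,0,0,0,0],[0,-20,-156,0,0,0,0],[0,-45,-200,-0.16,0,0,0],[0,-45,-200,-0.314,0,0,0],[0,-45,-200,-0.314,0,0,0],[0,-45,-200,-0.314,0,0,0]]]'
python3 - <<'E'
from h import *
a,_=snap('wrist','w5.png')
cv2.imwrite('pics/c5.png',np.vstack([cv2.resize(a[:250,130:390,::-1],(572,550),interpolation=cv2.INTER_CUBIC)]))
E
```

```text
t: 5.9
ee_pos: [444.4, 268.6, 23.0]
orientation: [-0.33, -3.052, 0.484]
ft_force: [0.5, 0.3, 0.2]
width: 0.6
grasp_force: 0.3
t: 6.8
ee_pos: [448.5, 287.0, 227.5]
orientation: [-0.339, -3.123, 0.002]
ft_force: [-0.3, -0.0, -0.1]
width: 0.6
grasp_force: 0.0
```

View pics/c5.png

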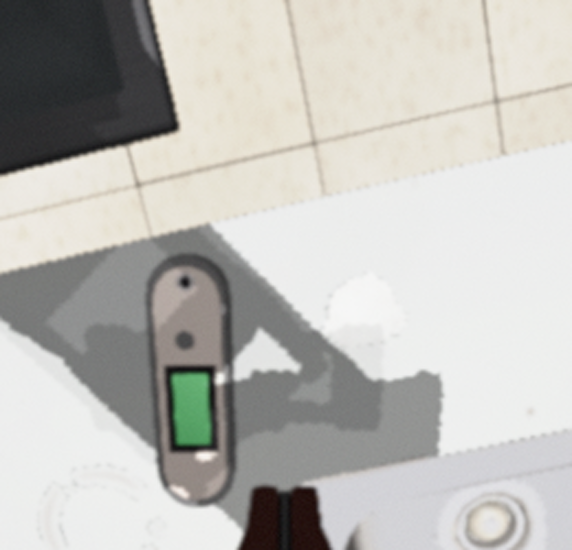

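Probe shut: no rod shows outside the body. The eyelet end is at crop (184,256) and the nose at (197,505). Next I'll work out the grasp.

Run:
```python
from h import *
K=load('w5.png')
e=pix2w(K,213.6,116.4,12);n=pix2w(K,219.8,229.5,12)
l=pix2w(K,130+150/2.2,305/2.2,12);r=pix2w(K,130+229/2.2,300/2.2,12)
l2=pix2w(K,130+158/2.2,450/2.2,12);r2=pix2w(K,130+233/2.2,440/2.2,12)
d=n-e;h=np.degrees(np.arctan2(d[1],d[0]));c=(e+n)/2
print(e.round(),n.round(),np.linalg.norm(d),h,c.round(1));print((l+r)/2,(l2+r2)/2,np.linalg.norm(l-r))
d=(l2+r2)/2-(l+r)/2;print(np.degrees(np.arctan2(d[1],d[0])))
# grasp at body x -25
for z in (90,22): print(z,rel(b2w(c,h,-30,0,z),ori(h)))
```

```text
[368. 247.  12.] [515. 217.  12.] 149.6596871526914 -11.674128508017185 [441.5 231.9  12. ]
[393.57575836 243.52845001  12.        ] [476.58103325 225.35296298  12.        ] 45.08214146757521
-12.35099891609744
90 [ 2.470e+01 -5.560e+01  1.367e+02 -3.000e-03 -1.000e-03 -1.200e-02]
22 [ 2.460e+01 -5.540e+01  2.047e+02 -3.000e-03 -1.000e-03 -1.200e-02]
```

```bash
python3 -m inch '[[[35,-55,40,0,0,-0.008,100],[35,-55,80,0,0,-0.008,100],[35,-55,120,0,0,-0.008,100],[35,-55,150,0,0,-0.008,100],[35,-55,170,0,0,-0.008,100],[35,-55,185,0,0,-0.008,100],[35,-55,195,0,0,-0.008,100],[35,-55,202,0,0,-0.008,100],[35,-55,206,0,0,-0.008,100],[35,-55,206,0,0,-0.008,100],[35,-55,206,0,0,-0.008,0],[35,-55,206,0,0,-0.008,0],[35,-55,206,0,0,-0.008,0],[35,-55,206,0,0,-0.008,0],[35,-55,206,0,0,-0.008,0],[35,-55,206,0,0,-0.008,0]]]'
python3 - <<'E'
from h import *
print(load('w5.png')['C'][:3].round(2))
# rough holder pose from scene+side
print(rel([490,20,230],ori(3)))
print(rel([440,20,230],ori(3)))
E
```

```text
t: 8.45
ee_pos: [402.6, 241.1, 21.3]
orientation: [0.325, 3.125, 0.0]
ft_force: [-0.5, -0.1, 1.2]
width: 45.7
grasp_force: 29.9
[[ 2.2000e-01  9.4000e-01  2.7000e-01  3.7402e+02]
 [ 9.8000e-01 -2.1000e-01 -6.0000e-02  3.0296e+02]
 [-0.0000e+00  2.8000e-01 -9.6000e-01  3.7114e+02]]
[-131.   -198.4  -208.7     0.      0.     -0.26]
[ -82.1  -208.7  -208.7     0.      0.     -0.26]
```

```bash
python3 -c "
from h import *
print(rel([610,145,210],ori(3)))"
```

```text
[-222.7   -51.3  -188.7     0.      0.     -0.26]
```

```bash
python3 -m inch '[[[0,0,-15,0,0,0,0],[0,0,-50,0,0,0,0],[0,0,-100,0,0,0,0],[-45,-10,-140,0,0,-0.06,0],[-90,-20,-189,0,0,-0.12,0],[-135,-30,-189,0,0,-0.18,0],[-180,-40,-189,0,0,-0.24,0],[-215,-50,-189,0,0,-0.26,0],[-223,-51,-189,0,0,-0.26,0],[-223,-51,-189,0,0,-0.26,0],[-223,-51,-189,0,0,-0.26,0]]]'
python3 -c "
from h import *
snap('wrist','w6.png')"
```

```text
t: 9.55
ee_pos: [608.6, 145.4, 209.2]
orientation: [0.083, -3.138, 0.001]
ft_force: [-0.7, 0.4, -2.8]
width: 45.7
grasp_force: 29.9
```

View pics/w6.png

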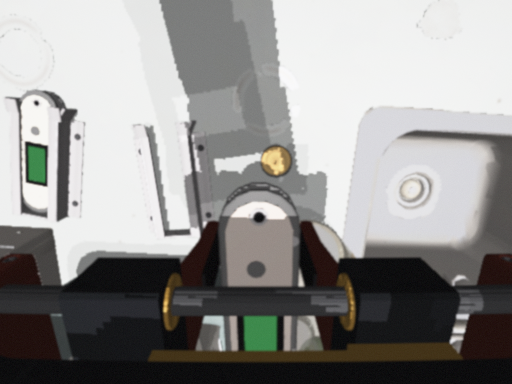

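The empty holder's lips run from about (141,126)/(185,123) at the mouth to (157,234)/(193,231) at the stop. The held thermometer is central. I'll refine the lip edges numerically.

Run:
```python
from h import *
g=cv2.cvtColor(cv2.imread('pics/w6.png'),cv2.COLOR_BGR2GRAY)
for r in (118,122,126,130,140,160,180,200,215,225,230,234,238): print(r,' '.join(map(str,g[r,128:216:1])))
```

```text
118 242 242 241 241 242 242 241 242 242 242 241 241 242 242 242 241 241 242 241 242 242 242 241 241 241 242 242 239 235 231 232 231 231 232 231 231 231 231 232 231 231 232 231 232 232 231 231 231 231 235 239 241 242 242 242 242 242 243 242 240 227 182 154 149 149 151 151 151 151 152 152 150 151 151 150 153 152 154 153 150 152 150 151 153 151 151 153 150
122 242 242 241 241 241 241 242 241 241 239 239 238 239 240 242 242 240 239 237 237 237 240 240 240 241 241 241 241 241 239 234 231 231 231 232 231 231 230 232 231 231 231 231 231 231 231 228 223 224 226 229 229 224 218 217 209 183 161 158 169 181 171 149 115 78 67 70 91 126 144 150 150 152 151 153 151 150 153 150 150 150 152 150 152 153 152 149 152
126 241 240 238 234 227 206 202 215 226 229 228 228 228 228 228 216 187 178 184 196 214 206 173 151 163 199 233 241 242 241 239 236 233 231 231 231 232 231 230 232 232 231 232 230 231 232 231 229 227 227 228 230 232 233 233 230 209 167 141 133 129 123 98 73 66 80 112 140 149 151 153 151 152 150 152 151 150 152 150 151 150 150 149 150 152 152 152 150
130 241 242 241 239 236 231 229 228 229 
[... 2709 characters left out ...]
5 21 24 25 23 22 24 23 22 23 23
234 241 241 241 241 241 241 240 241 240 241 241 241 241 241 241 240 241 241 241 241 241 242 241 241 241 240 239 236 238 239 238 240 240 241 239 215 139 80 71 78 84 86 85 91 96 99 100 100 100 95 99 98 100 103 106 110 111 117 120 124 126 140 172 216 236 240 240 241 241 242 239 208 128 55 27 23 21 26 26 23 20 20 22 24 24 23 20 14
238 241 241 242 241 241 241 241 241 241 241 241 241 241 241 241 241 241 240 241 241 240 241 241 241 240 241 241 240 238 234 234 236 236 238 238 237 233 235 236 238 237 236 234 234 236 236 235 238 240 240 241 241 240 240 241 240 240 239 240 239 238 238 239 238 237 238 238 238 239 236 220 163 86 33 24 22 25 24 24 25 22 25 23 25 25 22 17 12
```

Run:
```python
from h import *
K=load('w6.png')
rows=[140,160,180,200,215,225]
L=np.array([pix2w(K,c,r,25.5) for c,r in zip([147.8,151.8,154.8,158,161,162.4],rows)])
O=np.array([pix2w(K,c,r,25.5) for c,r in zip([187.8,190.1,192.3,195,197.2,198.7],rows)])
I=np.array([pix2w(K,c,r,25.5) for c,r in zip([184,186.4,188.4,190],[180,200,215,225])])
for n,P in(('L',L),('I',I),('O',O)):
    p=np.polyfit(P[:,0],P[:,1],1);print(n,P[:,:2].round(1).tolist(),'deg',np.degrees(np.arctan(p[0])),'y@610',np.polyval(p,610))
print('gapLI', 'stop base z0',pix2w(K,176,228.5,0),'stop top',pix2w(K,178,236.5,25),'mouth L',pix2w(K,140,125.5,27),'mouth R',pix2w(K,184,121.5,27))
g=cv2.cvtColor(cv2.imread('pics/w6.png'),cv2.COLOR_BGR2GRAY);print(g[220:242,172],g[220:242,184],g[114:134,138],g[112:130,184])
# eyelet check of held thermo
S=load('scene.png')
```

```text
L [[570.2, 15.7], [593.1, 19.2], [617.0, 21.6], [641.8, 24.3], [661.0, 27.1], [674.2, 28.3]] deg 6.814025669719048 y@610 20.740383518727107
I [[615.2, 56.4], [640.0, 58.8], [659.2, 60.9], [672.3, 62.7]] deg 6.222274748315943 y@610 55.68920557058054
O [[568.0, 61.6], [590.9, 63.9], [614.7, 66.2], [639.4, 69.2], [658.6, 71.7], [671.7, 73.5]] deg 6.522473233091223 y@610 66.11457786636079
gapLI stop base z0 [689.25828599  37.62610685   0.        ] stop top [688.95778099  47.15115721  25.        ] mouth L [554.25026243   8.23459064  27.        ] mouth R [547.4950011   57.97527036  27.        ]
[240 241 241 241 242 242 242 241 232 188 118  78  74  77  96 152 211 232
 236 240 241 240] [241 242 241 242 242 241 241 238 214 144  87  75  76  81 111 184 232 238
 240 241 241 241] [242 241 242 241 241 242 242 242 239 224 192 203 228 232 232 232 232 230
 231 230] [242 242 242 242 242 243 242 242 236 214 183 178 195 207 209 216 228 233]
```

Run:
```python
from h import *
K=load('w6.png');print('tea wrist',pix2w(K,276,160,15),'scene',pix2w(load('scene.png'),216,167,15),'side',pix2w(load('side.png'),255,154,15))
def proj(K,p):
    C=K['C'];q=C[:3,:3].T@(np.array(p,float)-C[:3,3]);x=q[:2]/q[2];x=x*(1+K['k1']*x@x);return (K['fx']*x[0]+K['cx'],K['fy']*x[1]+K['cy'])
c0=(615,38.8);img=[]
for n in('scene','side'):
    Q=load(n+'.png');im=cv2.imread('pics/'+n+'.png');
    for x,y in [(-57,17),(-57,-17),(68,17),(68,-17),(-57,27),(68,27),(-57,-27),(68,-27)]:
        print(n,x,y,np.round(proj(Q,b2w(c0,6.5,x,y,25.5)),1))
```

```text
tea wrist [587.42958156 164.41964779  15.        ] scene [591.63421741 164.52267032  15.        ] side [593.96470156 161.54859094  15.        ]
scene -57 17 [236.4 186.5]
scene -57 -17 [245.9 190.7]
scene 68 17 [258.3 162.7]
scene 68 -17 [267.6 166.4]
scene -57 27 [233.6 185.3]
scene 68 27 [255.6 161.6]
scene -57 -27 [248.8 191.9]
scene 68 -27 [270.3 167.5]
side -57 17 [254.8 174.9]
side -57 -17 [260.4 181.7]
side 68 17 [297.  163.4]
side 68 -17 [303.2 169.8]
side -57 27 [253.2 172.9]
side 68 27 [295.2 161.5]
side -57 -27 [262.1 183.8]
side 68 -27 [305.1 171.7]
```

Run:
```python
from h import *
H=(621.5,39.6);M=ori(6.5)
for x,z in [(-201,90),(-201,22),(-87,22)]: w=b2w(H,6.5,x,0,z);print(w.round(1),rel(w,M))
```

```text
[421.8  16.8  90. ] [ 1.929e+02 -1.187e+02  1.199e+02 -0.000e+00 -3.000e-03 -6.000e-02]
[421.8  16.8  22. ] [ 1.927e+02 -1.187e+02  1.879e+02 -0.000e+00 -3.000e-03 -6.000e-02]
[535.1  29.8  22. ] [ 7.890e+01 -1.119e+02  1.876e+02 -0.000e+00 -3.000e-03 -6.000e-02]
```

```bash
python3 -m inch '[[[48,-30,0,0,-0.003,-0.06,0],[96,-60,0,0,-0.003,-0.06,0],[135,-90,20,0,-0.003,-0.06,0],[170,-119,50,0,-0.003,-0.06,0],[193,-119,90,0,-0.003,-0.06,0],[193,-119,120,0,-0.003,-0.06,0],[193,-119,145,0,-0.003,-0.06,0],[193,-119,165,0,-0.003,-0.06,0],[193,-119,178,0,-0.003,-0.06,0],[193,-119,185,0,-0.003,-0.06,0],[193,-119,188,0,-0.003,-0.06,0],[193,-119,188,0,-0.003,-0.06,0],[193,-119,188,0,-0.003,-0.06,0]]]'
python3 - <<'E'
from h import *
f,K=snap('wrist','w7.png')
H=(621.5,39.6);M=ori(6.5)
def proj(K,p):
    C=K['C'];q=C[:3,:3].T@(np.array(p,float)-C[:3,3]);x=q[:2]/q[2];x=x*(1+K['k1']*x@x);return (K['fx']*x[0]+K['cx'],K['fy']*x[1]+K['cy'])
im=cv2.imread('pics/scene.png')*0
for n in ['scene']:
    a,Q=snap(n,'s7.png');print(proj(Q,b2w(H,6.5,-71,0,0)))
    cv2.imwrite('pics/c7.png',cv2.resize(a[140:240,160:310,::-1],(780,520),interpolation=cv2.INTER_CUBIC))
for x in (-161,-87): print(rel(b2w(H,6.5,x,0,22),M))
E
```

```text
t: 10.9
ee_pos: [424.1, 16.4, 22.8]
orientation: [-0.178, 3.133, -0.0]
ft_force: [-0.3, 0.0, -1.2]
width: 45.9
grasp_force: 29.9
(np.float64(240.0724576485045), np.float64(196.05511583700712))
[-3.76e+01  8.00e-01  1.00e+00 -0.00e+00  4.00e-03 -0.00e+00]
[-1.116e+02  9.000e-01  1.300e+00 -0.000e+00  4.000e-03 -0.000e+00]
```

```bash
python3 -m inch '[[[-5,1,1,0,0.004,0,0],[-10,1,1,0,0.004,0,0],[-15,1,1,0,0.004,0,0],[-20,1,1,0,0.004,0,0],[-25,1,1,0,0.004,0,0],[-30,1,1,0,0.004,0,0],[-35,1,1,0,0.004,0,0],[-40,1,1,0,0.004,0,0],[-42,1,1,0,0.004,0,0],[-42,1,1,0,0.004,0,0]]]'
```

```text
t: 12.0
ee_pos: [466.4, 22.0, 21.3]
orientation: [-0.177, 3.137, -0.0]
ft_force: [0.4, 0.9, -0.6]
width: 45.8
grasp_force: 30.0
```

```bash
python3 -m inch '[[[-5,0,0,0,0,0,0],[-10,0,0,0,0,0,0],[-15,0,0,0,0,0,0],[-20,0,0,0,0,0,0],[-25,0,0,0,0,0,0],[-25,0,0,0,0,0,0]]]'; python3 -c "
from h import *
print(rel(b2w((621.5,39.6),6.5,-87,0,21.5),ori(6.5)))"
```

```text
t: 12.6
ee_pos: [490.7, 24.8, 21.3]
orientation: [0.177, -3.136, 0.0]
ft_force: [-1.3, -0.2, 0.7]
width: 45.3
grasp_force: 30.0
[-4.46e+01 -1.00e-01 -2.00e-01 -0.00e+00 -1.00e-03 -1.00e-03]
```

```bash
python3 -m inch '[[[-5,0,0,0,0,0,0],[-10,0,0,0,0,0,0],[-15,0,0,0,0,0,0],[-20,0,0,0,0,0,0],[-25,0,0,0,0,0,0],[-30,0,0,0,0,0,0],[-35,0,0,0,0,0,0],[-39,0,0,0,0,0,0],[-39,0,0,0,0,0,0],[-39,0,0,0,0,0,0]]]'; python3 -c "
from h import *
print(rel(b2w((621.5,39.6),6.5,-87,0,21.5),ori(6.5)))"
```

```text
t: 13.6
ee_pos: [529.0, 29.2, 21.3]
orientation: [0.177, -3.136, 0.0]
ft_force: [-1.8, 0.2, 3.0]
width: 45.6
grasp_force: 30.0
[-6.e+00 -1.e-01 -2.e-01 -0.e+00 -1.e-03 -1.e-03]
```

```bash
python3 -m inch '[[[0,0,0,0,0,0,73],[0,0,0,0,0,0,73],[0,0,0,0,0,0,73],[0,0,0,0,0,0,73],[0,0,-30,0,0,0,73],[0,0,-60,0,0,0,73],[30,0,-60,0,0,0,0],[62,0,-60,0,0,0,0],[62,0,-60,0,0,0,0],[62,0,-40,0,0,0,0],[62,0,-20,0,0,0,0],[62,0,-8,0,0,0,0],[62,0,0,0,0,0,0],[62,0,0,0,0,0,0],[62,0,0,0,0,0,0]]]'; python3 -c "
from h import *
print(rel(b2w((621.5,39.6),6.5,-92,0,21.5),ori(6.5)))"
```

```text
t: 15.1
ee_pos: [467.7, 22.2, 21.4]
orientation: [0.177, -3.135, 0.0]
ft_force: [0.5, -0.7, -0.9]
width: 0.6
grasp_force: 0.0
[-6.28e+01 -1.00e-01 -2.00e-01 -0.00e+00 -1.00e-03 -1.00e-03]
```

```bash
python3 -m inch '[[[-6,0,0,0,0,0,0],[-12,0,0,0,0,0,0],[-17,0,0,0,0,0,0],[-22,0,0,0,0,0,0],[-26,0,0,0,0,0,0],[-30,0,0,0,0,0,0],[-34,0,0,0,0,0,0],[-38,0,0,0,0,0,0],[-42,0,0,0,0,0,0],[-46,0,0,0,0,0,0],[-50,0,0,0,0,0,0],[-53,0,0,0,0,0,0],[-56,0,0,0,0,0,0],[-58,0,0,0,0,0,0],[-58,0,0,0,0,0,0]]]'
python3 -m inch '[[[-1,0,0,0,0,0,0],[-2,0,0,0,0,0,0],[-2,0,0,0,0,0,0]]]'; python3 -m inch '[[[-1,0,0,0,0,0,0],[-2,0,0,0,0,0,0],[-2,0,0,0,0,0,0]]]'
```

```text
t: 16.6
ee_pos: [525.7, 28.8, 21.3]
orientation: [0.177, -3.136, 0.0]
ft_force: [-0.6, -0.1, 0.4]
width: 0.3
grasp_force: 0.2
t: 16.9
ee_pos: [527.1, 28.9, 21.2]
orientation: [0.177, -3.135, 0.0]
ft_force: [-1.5, 0.1, 1.3]
width: 0.3
grasp_force: 0.9
t: 17.2
ee_pos: [528.9, 29.1, 21.2]
orientation: [0.177, -3.135, 0.0]
ft_force: [-2.2, -0.2, 2.7]
width: 0.3
grasp_force: 1.6
```

```bash
python3 -m inch '[[[-1,0,0,0,0,0,0],[-2,0,0,0,0,0,0],[-2,0,0,0,0,0,0]]]'; python3 -m inch '[[[-1,0,0,0,0,0,0],[-2,0,0,0,0,0,0],[-2,0,0,0,0,0,0]]]';  python3 -m inch '[[[-1,0,0,0,0,0,0],[-1,0,0,0,0,0,0]]]'
```

```text
t: 17.5
ee_pos: [529.0, 29.2, 21.0]
orientation: [0.177, -3.131, 0.001]
ft_force: [-7.9, -1.0, 6.0]
width: 0.8
grasp_force: 4.1
t: 17.8
ee_pos: [529.1, 29.3, 20.8]
orientation: [0.177, -3.127, 0.001]
ft_force: [-12.7, -2.9, 11.0]
width: 0.0
grasp_force: 6.5
t: 18.0
ee_pos: [529.3, 29.3, 20.7]
orientation: [0.177, -3.126, 0.001]
ft_force: [-14.5, -2.4, 13.3]
width: 0.5
grasp_force: 7.7
```

The push met a stop with the TCP at holder x ≈ -92.5, which is where home should be. I'll back off and look.

```bash
python3 -m inch '[[[10,0,0,0,0,0,0],[40,0,0,0,0,0,0],[60,0,-40,0,0,0,0],[60,-40,-90,0,0,0,0],[30,-80,-140,0,0,0,0],[-10,-100,-190,0,0,0,0],[-50,-110,-200,0,0,0,0],[-70,-110,-200,0,0,0,0],[-70,-110,-200,0,0,0,0],[-70,-110,-200,0,0,0,0]]]'
python3 - <<'E'
from h import *
a,K=snap('wrist','w8.png');s,_=snap('scene','s8.png')
A=cv2.resize(a[60:270,40:480,::-1],(800,382),interpolation=cv2.INTER_CUBIC)
B=cv2.resize(s[140:240,150:330,::-1],(389,216),interpolation=cv2.INTER_CUBIC)
c=np.zeros((600,800,3),np.uint8);c[:382]=A;c[382:598,:389]=B;cv2.imwrite('pics/c8.png',c)
def proj(K,p):
    C=K['C'];q=C[:3,:3].T@(np.array(p,float)-C[:3,3]);x=q[:2]/q[2];x=x*(1+K['k1']*x@x);return np.array((K['fx']*x[0]+K['cx'],K['fy']*x[1]+K['cy']))
for x,z in[(-82,12),(-71,25)]:print((proj(K,b2w((621.5,39.6),6.5,x,0,z))-[40,60])*800/440)
E
```

```text
t: 19.0
ee_pos: [617.3, -71.9, 221.4]
orientation: [-0.177, 3.136, -0.001]
ft_force: [-0.8, 0.1, -0.2]
width: 0.5
grasp_force: 0.0
[564.24861321 109.73548547]
[569.02846216 127.88794428]
```

View pics/c8.png

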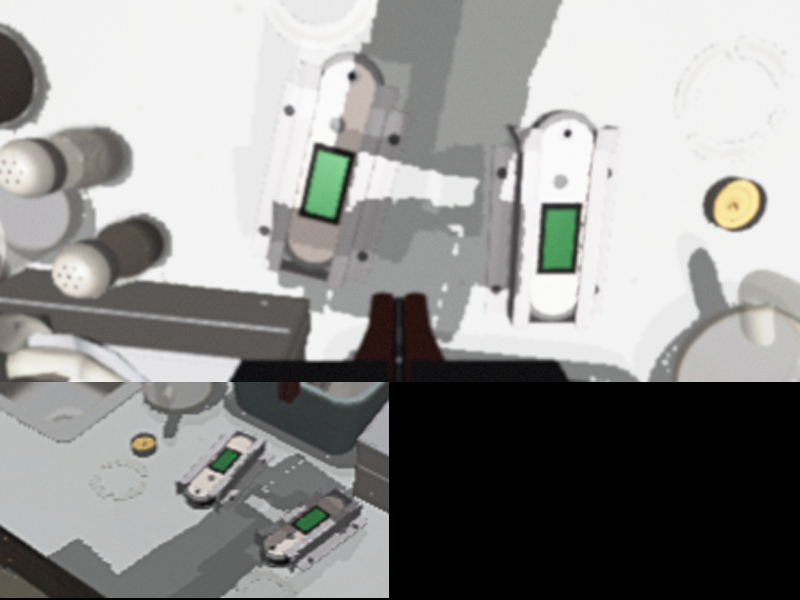

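The thermometer sits in the holder display up. Its eyelet end is at about (565,110), matching the predicted home at (564,110), and its nose is at the stop at about (555,318). The neighbouring thermometer and the tea light are in place.

```bash
python3 -c "
from workcell import ctrl
print(ctrl.close_job())"
```

```text
the job is handed in; nothing more can be done
None
```

I folded the probe shut and slid the thermometer display up, nose first, into the empty holder until it met the end stop; the job is handed in at about 19 s, with no sign that anything else was disturbed.

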